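# Shut the ball-knob reagent valve of the dropper bottle

### The job

Two bench valves with ball knobs have been left open, each with its own small reagent container in the cradle of its foot plate. Shut fully, to its stop, the valve that has the amber dropper bottle, by turning its ball knob clockwise seen from above; then let go. Leave the other valve, the one with the small glass vial, set as it is.

Things in the scene. Friction and masses are not known exactly. Their poses are not given: they have to be found in the camera images.
- dropper_knob (a point): Centre of the slippery black ball knob (diameter 50 mm, on a 14 mm stem) of the valve to shut, 102.5 mm above the worktop; it turns about the vertical through this point. 17 mm below the ball lies a flat 54 mm dial disc. Its amber dropper bottle (34 mm wide, top 97 mm above the worktop) is fixed with its axis 94 mm from the ball's. The 80 x 176 mm foot plate is fixed to the worktop.
- dropper_valve (a joint): Angle of that valve, rad: 0 = fully shut at its hard stop, white line of the dial disc at the short black mark on the steel rim; larger = more open (counter-clockwise from above), at most 1.6. Starts at 0.8 to 1.25. The stem resists with 0.1 N m and stays where it is left; past the stop the ball merely slips in the fingers.
- vial_knob (a point): Centre of the ball knob of the other valve, equal in shape and size, but with a small glass vial (22 mm wide, white cap, top 60 mm above the worktop) in its cradle. Also open by 0.8 to 1.25 rad, to be left so. The two ball axes are at least 0.2 m apart.
- vial_line (a point): Outer end of the white line on the other valve's dial disc, 26 mm from its axis: moves when that knob is turned.

How it is judged:
At the end, for the whole second after the job is handed in: The valve with the dropper bottle is shut to within 10 degrees of its stop (angle below 0.175 rad), and the end of the other valve's line is less than 5 mm (about 11 degrees) from where it started (value of joint dropper_valve below 0.175 rad and distance of vial_line from where it was at the start of the episode below 0.005 m); the robot touches nothing.
It fails at once if the other valve (with the vial) is turned by more than about 11 degrees (distance of vial_line from where it was at the start of the episode above 0.005 m).
It also fails if it takes over 29 s, if anything falls off the work surface, if the arm or the gripper's body presses on something with over 40 N, if the wrist force passes 120 N, or if a joint passes its speed limit or range.

### The arm

A 6-joint arm with a two-finger parallel gripper is mounted at the origin on a cart in front of the work surface, level with it; the furniture and walls round the work are solid. World frame = base frame: x ahead of the robot, y to its left, z up, the work surface at z = 0. Lengths are in m, angles in rad, forces in N, time in s.
With the tool pointing down it reaches from about 0.35 to 0.775 m from the base axis. Payload 5.5 kg.
Tool frame: the origin (TCP) lies on the centre line of the jaws, within the pads' length; the fingertips stand 11 mm ahead of it and the grasp point (between the pads) lies 8 mm behind it (env.tip_extent is the distance from the TCP to the fingertips, in m); z points along the fingers, y is the line along which they close (so a half turn about z gives the same grasp; the last joint's range is limited). The gripper opens to 85 mm and grips with 20 to 120 N. Pads are 22 mm wide; open, the fingers measure 114 mm over their backs; the gripper's body (76 mm by 85 mm) begins 54 mm behind the grasp point. The pads swing forward as they close: fully open they stand 13 mm farther back than shut.
Start: joints at [1.177, 0.313, 0.046, 1.304, 0, 1.431], TCP at [0.144, 0.557, 0.22] pointing down, gripper open.
Joint ranges: [-2.76, 2.76], [-0.86, 1.69], [-1.03, 1.26], [-2.2, 2.34], [-1.47, 1.5], [-3.14, 3.14]. Speed limits (rad/s): [2.57, 2.57, 3.14, 3.14, 3.14, 3.14].

### API

Orientations are given as a unit quaternion [w, x, y, z].
In Python, from workcell import env gives the robot as it stands.
- The arm moves only by the shell command python3 -m jog 'ROWS' [FORCE]. ROWS is JSON, a list of rows, each a list of 5 numbers: the gripper's target within -1 to 1 (shut at 1, half-way at 0, fully open at -1), then the shift along the tool's x, y, z in m, then the turn about the tool's z in degrees. In form: [[fingers, tx, ty, tz, turn], ...]. A call has 1 to 5 rows; each row shifts and turns the commanded pose from where the row before left it, along the tool's axes as they then stand; what a row does not reach is not made up. A row lasts 1/12 s, in which the tool goes at most 41.7 mm and 7.16 degrees, less where a joint would pass 70% of its speed; a pose out of reach is approached as far as the arm can. A call is refused whole if a number of a shift passes 0.0417 or a number of a turn 7.16, either way. A call with a gripper value outside its range is refused whole. The fingers move at their own pace and stop on an object; FORCE is the grip in N (left out, the last holds). Time passes only in rows, so rows that do not move let the fingers close. It gives the time, the measured TCP pose, the force, the opening and the grip force at its end, in the units of the state.
- env.get_state(): the state, without advancing time (a new reading comes with each control period).
- env.read_camera(name): name is "scene" or "top" or "wrist"; returns a dict with "img" (400x640x3 uint8, red, green, blue), "fov_y" (degrees; the focal length in pixels is half the picture's height over the tangent of half this angle, whatever the lens; pixels are square), "cx", "cy" (the principal point, pixels), "T" (4x4, takes a point from camera to world coordinates). Camera axes: x right, y up, looking along -z (the intrinsics and any distortion apply to the point x, -y, -z); pixel columns grow to the right and rows downward; lengths in m; the calibration is good to about 2 mm. A picture is of the moment at which its call begins. There is no depth.
- env.hand_in(): hands the job in; it is judged then, once.
The state is a dict: "clock": time; "joint_pos": joint angles; "qvel": joint speeds; "tau": joint torques, N m; "tcp_pos": TCP position; "orientation": TCP orientation; "wrist_force": force on the tool from outside, world axes, zero at the start; "ft_torque": the same for the moment, N m; "finger_gap": finger opening in m; "grip_force": force on a finger pad.
Only numpy, scipy, OpenCV 4.12 (cv2) and the standard library are available. Lean on these libraries where they do the work, as an engineer would, in place of code of your own. Each camera call takes 0.05 s, during which the arm holds its last target. There are 200 camera calls.

## Working session

There is one attempt and no reset: what is moved stays moved. The work goes in short steps, Python scripts to look and compute and a shell command to move; the robot and the scene stay as the last step left them, time stands still between calls to the robot, and variables do not carry over. Pictures are saved under pics/ and viewed, at most 10 in all, crops included, and the job is handed in when it is done.

```bash
mkdir -p pics; python3 - <<'E'
from workcell import env
import cv2,numpy as np
for n in ["top","scene"]:
    c=env.read_camera(n); cv2.imwrite(f"pics/{n}0.png",c["img"][:,:,::-1])
    print(n,c["fov_y"],c["cx"],c["cy"],np.round(c["T"],4).tolist(),[k for k in c])
s=env.get_state();print(s)
E
```

```text
top 51.44334229950981 319.97232855032183 197.46149307633334 [[0.0157, 0.9921, -0.1244, 0.3631], [-0.9999, 0.0152, -0.0049, -0.0336], [-0.003, 0.1245, 0.9922, 1.0623], [0.0, 0.0, 0.0, 1.0]] ['img', 'fov_y', 'cx', 'cy', 'T']
scene 50.140038295131674 325.72106972222355 197.33790683140225 [[0.545, 0.5507, -0.6322, -0.2208], [-0.8383, 0.3432, -0.4236, -0.5064], [-0.0163, 0.7609, 0.6487, 0.829], [0.0, 0.0, 0.0, 1.0]] ['img', 'fov_y', 'cx', 'cy', 'T']
{'clock': 0.1, 'joint_pos': array([ 1.17742021e+00,  3.13948259e-01,  4.50692323e-02,  1.30361225e+00,
       -3.84740376e-05,  1.43119175e+00]), 'qvel': array([-0.00145044, -0.00239694,  0.00215472, -0.00062249,  0.00126563,
        0.00195534]), 'tau': array([ 4.46629841e-03, -4.81722021e+01,  2.99244118e+01,  1.26314425e-02,
       -7.26011490e-05, -8.60183007e-06]), 'tcp_pos': array([0.14419028, 0.55611831, 0.21897546]), 'orientation': array([-2.04622661e-04,  1.26545506e-01,  9.91960441e-01, -8.22627443e-04]), 'wrist_force': array([-0.14523908,  0.27822848, -0.12311732]), 'ft_torque': array([-0.00845412,  0.01903566,  0.00366364]), 'grip_force': 0.0, 'finger_gap': 0.08514594011005268}
```

View pics/top0.png

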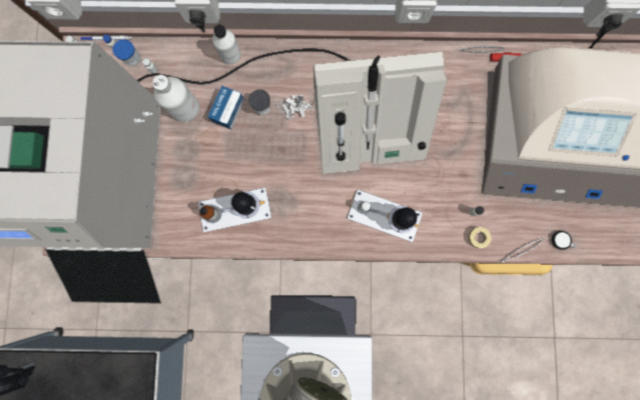

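View pics/scene0.png

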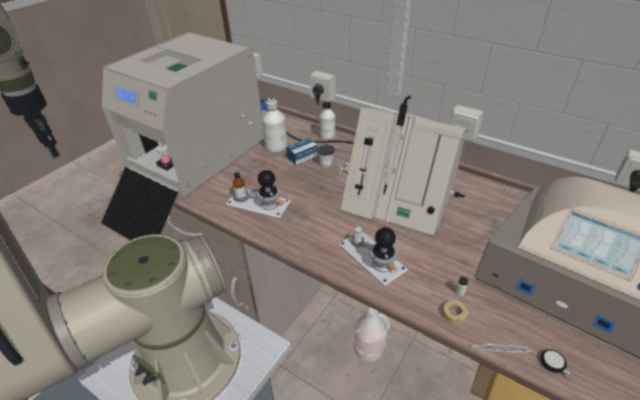

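The top view has the dropper valve's ball at about (243,203) with its amber bottle at (207,212), and the vial valve's ball at (404,217). In the scene view the dropper ball is at about (266,179).

```bash
cat > h.py <<'E'
from workcell import env
import cv2,numpy as np
def ray(c,u,v):
    f=200/np.tan(np.radians(c["fov_y"]/2)); T=np.array(c["T"])
    d=T[:3,:3]@np.array([(u-c["cx"])/f,-(v-c["cy"])/f,-1]); return T[:3,3],d/np.linalg.norm(d)
def plane(c,u,v,z):
    o,d=ray(c,u,v); return o+d*(z-o[2])/d[2]
def cross(rs):
    A=sum(np.eye(3)-np.outer(d,d) for o,d in rs); b=sum((np.eye(3)-np.outer(d,d))@o for o,d in rs)
    return np.linalg.solve(A,b)
def dark(c,u,v,r=22,th=50):
    m=(c["img"].max(2)<th).astype(np.uint8); k=np.zeros_like(m); k[v-r:v+r,u-r:u+r]=1; m*=k
    n,l,s,ce=cv2.connectedComponentsWithStats(m); i=1+np.argmax(s[1:,4])
    cn=cv2.findContours((l==i).astype(np.uint8),0,1)[0][0]
    return cv2.minEnclosingCircle(cn),s[i]
E
python3 - <<'E'
from h import *
t=env.read_camera("top");s=env.read_camera("scene")
for n,a,b in [("drop",(243,203),(266,179)),("vial",(404,217),(384,237))]:
    A,sa=dark(t,*a);B,sb=dark(s,*b); print(n,A,sa,B,sb)
    print(plane(t,*A[0],.1025),plane(s,*B[0],.1025),cross([ray(t,*A[0]),ray(s,*B[0])]))
print("bottle",plane(t,207,212,.08), plane(s,238,178,.097))
x=cv2.resize(t["img"][180:245,190:280],None,fx=4,fy=4,interpolation=2)
y=cv2.resize(s["img"][160:225,215:305],None,fx=4,fy=4,interpolation=2)
cv2.imwrite("pics/z.png",np.hstack([x,y])[:,:,::-1])
E
```

```text
drop ((243.0, 202.5), 11.280613899230957) [232 193  23  21 326] ((266.0, 183.33999633789062), 12.699529647827148) [259 171  17  26 272]
[0.46888988 0.15012516 0.1025    ] [0.45025859 0.13871427 0.1025    ] [0.47002736 0.15534233 0.08218117]
vial ((404.25860595703125, 218.49310302734375), 11.643355369567871) [393 208  23  20 342] ((383.5, 242.64285278320312), 14.85483455657959) [374 228  21  30 420]
[ 0.43740374 -0.22462132  0.1025    ] [ 0.42222027 -0.23438895  0.1025    ] [ 0.43857208 -0.22789083  0.08436746]
bottle [0.44734997 0.23913076 0.08      ] [0.43251542 0.22575726 0.097     ]
```

View pics/z.png

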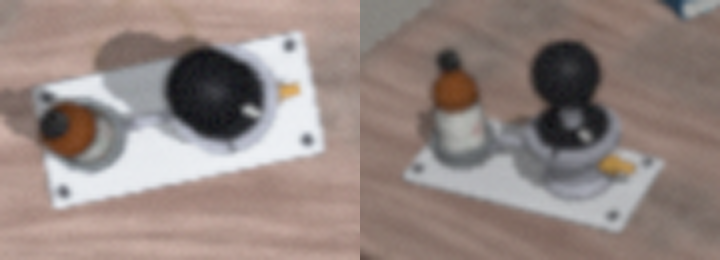

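The crop shows the dial's white line visible at top-view pixel (253,208). The mask merged ball and disc, so I'll use the ball's own circle in each view: scene about (266.5,178.3), top about (242.5,202). I'll also locate the nearby instrument and its black flap so the path clears them.

```bash
python3 - <<'E'
from h import *
t=env.read_camera("top");s=env.read_camera("scene")
P=lambda a,b:np.round(cross([ray(t,*a),ray(s,*b)]),3)
print("ball",P((242.4,202),(266.5,178.3)),plane(t,242.4,202,.1025),plane(s,266.5,178.3,.1025))
print("flap",P((160,302),(160,243)),P((145,250),(183,188)),P((70,303),(103,205)),P((48,250),(125,170)))
print("box front-right top",P((137,248),(190,192)),P((78,247),(182,112)),P((94,44),(258,52)))
print("bottle cap",P((203.5,211.5),(327-215-0,0)) if 0 else P((203.5,211.5),(237,175)))
o=env.get_state()["orientation"]
from scipy.spatial.transform import Rotation as R
M=R.from_quat(o[[1,2,3,0]]).as_matrix();print(M.round(3))
p=env.get_state()["tcp_pos"]
for q in ([.25,.33,.28],[.469,.15,.25]):
    print(M.T@(np.array(q)-p)); p=np.array(q)
E
```

```text
ball [0.47  0.152 0.102] [0.47003926 0.15156811 0.1025    ] [0.46851913 0.15177664 0.1025    ]
flap [ 0.224  0.386 -0.069] [0.359 0.393 0.041] [ 0.218  0.604 -0.02 ] [0.351 0.657 0.007]
box front-right top [0.373 0.413 0.01 ] [0.382 0.381 0.295] [0.751 0.399 0.313]
bottle cap [0.448 0.245 0.09 ]
[[-0.968  0.251 -0.   ]
 [ 0.251  0.968 -0.001]
 [ 0.    -0.001 -1.   ]]
[-0.15915886 -0.19267078 -0.0604178 ]
[-0.25717443 -0.11924284  0.03005754]
```

```bash
R='[[-1,-0.0172,-0.0242,-0.004,0],[-1,-0.0172,-0.0242,-0.004,0],[-1,-0.0172,-0.0242,-0.004,0],[-1,-0.0172,-0.0242,-0.004,0],[-1,-0.0172,-0.0242,-0.004,0]]'; python3 -m jog '[[-1,-0.0172,-0.0242,-0.004,0],[-1,-0.0172,-0.0242,-0.004,0],[-1,-0.0172,-0.0242,-0.004,0],[-1,-0.0172,-0.0242,-0.004,0],[-1,-0.0172,-0.0242,-0.004,0]]'
python3 -m jog '[[-1,-0.0172,-0.0242,-0.004,0],[-1,-0.0172,-0.0242,-0.004,0],[-1,-0.0172,-0.0242,-0.004,0],[-1,-0.0172,-0.0242,-0.004,0],[-1,-0.0172,-0.0242,-0.004,0]]'
```

```text
clock: 0.72
tcp_pos: [0.1974, 0.4166, 0.2399]
orientation: [0.0, 0.126, 0.992, -0.0]
wrist_force: [0.6, 1.1, 0.5]
finger_gap: 0.0854
grip_force: 0.0
clock: 1.13
tcp_pos: [0.2502, 0.2779, 0.2601]
orientation: [0.0, 0.126, 0.992, 0.0]
wrist_force: [0.2, 0.5, 0.6]
finger_gap: 0.0857
grip_force: 0.0
```

```bash
python3 -m jog '[[-1,-0.0244,-0.0067,0.004,0],[-1,-0.0244,-0.0067,0.004,0],[-1,-0.0244,-0.0067,0.004,0],[-1,-0.0244,-0.0067,0.004,0],[-1,-0.0244,-0.0067,0.004,0]]'
python3 -m jog '[[-1,-0.0244,-0.0067,0.004,0],[-1,-0.0244,-0.0067,0.004,0],[-1,-0.0244,-0.0067,0.004,0],[-1,-0.0244,-0.0067,0.004,0],[-1,-0.0244,-0.0067,0.004,0]]'
python3 -m jog '[[-1,0,0,0,0],[-1,0,0,0,0]]'
python3 - <<'E'
from h import *
w=env.read_camera("wrist");cv2.imwrite("pics/w1.png",w["img"][:,:,::-1])
st=env.get_state();print(st["joint_pos"],st["tcp_pos"],w["fov_y"],w["cx"],w["cy"],np.round(w["T"],4).tolist())
f=200/np.tan(np.radians(w["fov_y"]/2));T=np.array(w["T"])
for q in ([.4695,.1517,.1025],):
    c=T[:3,:3].T@(np.array(q)-T[:3,3]);print(w["cx"]+f*c[0]/-c[2],w["cy"]+f*c[1]/c[2],.025*f/-c[2])
E
```

```text
clock: 1.55
tcp_pos: [0.3608, 0.2152, 0.2398]
orientation: [0.0, 0.127, 0.992, 0.0]
wrist_force: [0.5, 0.1, -0.3]
finger_gap: 0.0855
grip_force: 0.0
clock: 1.97
tcp_pos: [0.4705, 0.1522, 0.2196]
orientation: [0.0, 0.127, 0.992, 0.0]
wrist_force: [0.5, 0.3, -0.2]
finger_gap: 0.0855
grip_force: 0.0
clock: 2.13
tcp_pos: [0.47, 0.1523, 0.2191]
orientation: [-0.001, 0.128, 0.992, -0.0]
wrist_force: [-0.3, 0.5, -0.7]
finger_gap: 0.0858
grip_force: 0.0
[ 1.51803520e-01  1.56582942e-01 -1.57693708e-01  1.25779132e+00
  3.03923988e-04  4.06534722e-01] [0.46920079 0.15280509 0.21944556] 58.37204651434548 321.8287951739997 199.6098883394459 [[0.2526, -0.9281, -0.2735, 0.4014], [0.9676, 0.2422, 0.0718, 0.169], [-0.0004, -0.2828, 0.9592, 0.3739], [0.0, 0.0, 0.0, 1.0]]
322.5406835096102 187.65583648943857 31.945302895947854
```

View pics/w1.png

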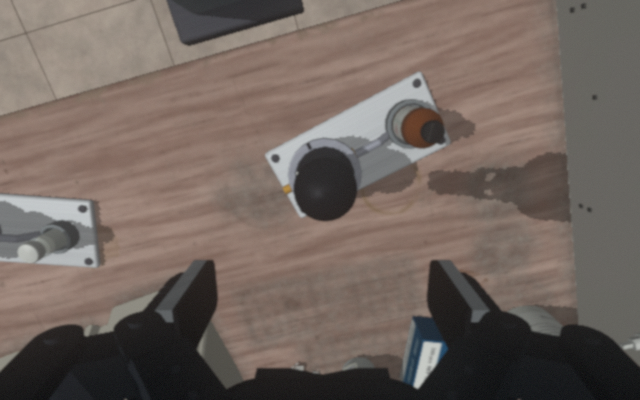

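The wrist view shows the ball centre at about (326,184), against a predicted (322,188). That is about 2–3 mm off, so I'll take a compromise, descend, close lightly and check the force.

```bash
python3 -m jog '[[-1,0.0012,0.0008,0.025,0],[-1,0,0,0.03,0],[-1,0,0,0.03,0],[-1,0,0,0.026,0],[-1,0,0,0.0165,0]]'
python3 -m jog '[[0,0,0,0,0],[0,0,0,0,0],[0.1,0,0,0,0],[0.3,0,0,0,0],[0.3,0,0,0,0]]' 20
python3 -m jog '[[0.5,0,0,0,0],[0.5,0,0,0,0],[0.5,0,0,0,0]]' 20
python3 - <<'E'
from h import *
w=env.read_camera("wrist");cv2.imwrite("pics/w2.png",w["img"][:,:,::-1])
print(env.get_state()["ft_torque"])
E
```

```text
clock: 2.6
tcp_pos: [0.4659, 0.1547, 0.0902]
orientation: [-0.001, 0.126, 0.992, -0.0]
wrist_force: [-0.7, -0.3, 0.4]
finger_gap: 0.085
grip_force: 0.0
clock: 3.02
tcp_pos: [0.4693, 0.1549, 0.0942]
orientation: [0.001, 0.126, 0.992, 0.001]
wrist_force: [-2.5, 0.3, 7.1]
finger_gap: 0.0462
grip_force: 20.5
clock: 3.27
tcp_pos: [0.4693, 0.1548, 0.0942]
orientation: [0.001, 0.126, 0.992, 0.001]
wrist_force: [-3.0, 2.4, 6.8]
finger_gap: 0.0461
grip_force: 20.6
[0.45590115 0.58541637 0.05347316]
```

View pics/w2.png

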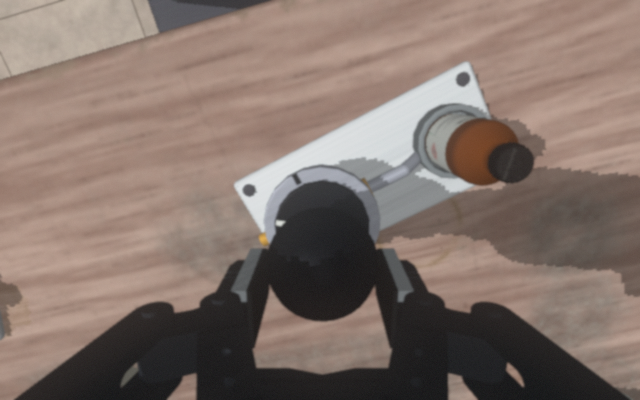

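The ball at (323,265) is centred between the jaws; the dial's white line is at (280,222) and the black mark at (297,178). I'll grip harder and turn clockwise (+).

```bash
python3 -m jog '[[0.6,0,0,0,0],[0.6,0,0,0,0],[0.6,0,0,0,4],[0.6,0,0,0,6],[0.6,0,0,0,6]]' 45
python3 - <<'E'
from h import *
w=env.read_camera("wrist");t=env.read_camera("top")
x=cv2.resize(w["img"][140:340,200:440],None,fx=1.5,fy=1.5);y=cv2.resize(t["img"][180:245,190:280],(360,300))
cv2.imwrite("pics/w3.png",np.hstack([x,y])[:,:,::-1])
s=env.get_state();print(s["ft_torque"],s["joint_pos"])
E
```

```text
clock: 3.73
tcp_pos: [0.4694, 0.155, 0.0945]
orientation: [0.001, 0.265, 0.964, 0.001]
wrist_force: [-3.4, 2.8, 9.3]
finger_gap: 0.0448
grip_force: 44.2
[ 0.44667964  0.76179836 -0.12413107] [ 0.1554402   0.23321321 -0.38209608  0.95235109  0.00147473  0.69087315]
```

View pics/w3.png

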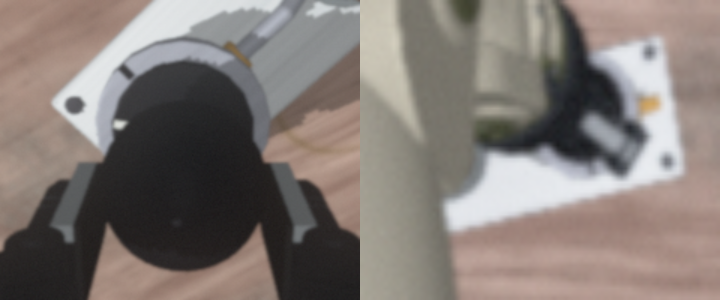

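The line stays at (280,223) in the wrist frame while the mark moved from (297,178) to (284,188), so the ball turns with the gripper. I'll keep turning.

```bash
python3 -m jog '[[0.6,0,0,0,6.5],[0.6,0,0,0,6.5],[0.6,0,0,0,6.5],[0.6,0,0,0,6.5],[0.6,0,0,0,6.5]]'
python3 -m jog '[[0.6,0,0,0,6],[0.6,0,0,0,6],[0.6,0,0,0,6],[0.6,0,0,0,6],[0.6,0,0,0,0]]'
python3 - <<'E'
from h import *
w=env.read_camera("wrist")
cv2.imwrite("pics/w4.png",cv2.resize(w["img"][140:340,200:440],None,fx=2,fy=2)[:,:,::-1])
s=env.get_state();print(s["ft_torque"],s["joint_pos"])
E
```

```text
clock: 4.25
tcp_pos: [0.4696, 0.1552, 0.0945]
orientation: [0.001, 0.525, 0.851, 0.002]
wrist_force: [-3.1, 3.1, 9.3]
finger_gap: 0.0445
grip_force: 44.3
clock: 4.67
tcp_pos: [0.47, 0.1531, 0.0958]
orientation: [0.002, 0.691, 0.723, 0.001]
wrist_force: [-4.2, -4.8, 19.3]
finger_gap: 0.044
grip_force: 43.8
[-1.0068257   1.43879858 -0.07480476] [ 0.15416107  0.23158372 -0.38074069  0.95439602 -0.00261858  1.67522468]
```

View pics/w4.png

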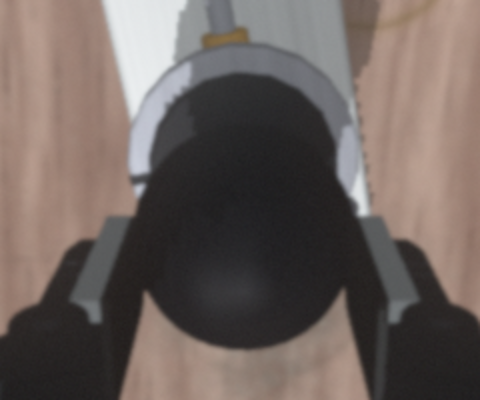

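The mark has now come round to the left side of the rim, the line is hidden behind the ball, and the rising force suggests slip at the stop. I'll add a small extra turn, then open, rise and check.

```bash
python3 -m jog '[[0.6,0,0,0,5],[0.6,0,0,0,5],[0.6,0,0,0,0]]'
python3 -m jog '[[-1,0,0,0,0],[-1,0,0,0,0],[-1,0,0,0,0],[-1,0,0,0,0],[-1,0,0,0,0]]'
python3 -m jog '[[-1,0,0,-0.02,0],[-1,0,0,-0.035,0],[-1,0,0,-0.035,0],[-1,0,0,-0.035,0],[-1,0,0,-0.02,0]]'
python3 -m jog '[[-1,0.03,0,-0.02,0],[-1,0.04,0,0,0],[-1,0.04,0,0,0],[-1,0,0,0,0],[-1,0,0,0,0]]'
python3 - <<'E'
from h import *
w=env.read_camera("wrist");s=env.read_camera("scene");t=env.read_camera("top")
cv2.imwrite("pics/w5.png",w["img"][:,:,::-1])
y=cv2.resize(s["img"][160:225,215:305],(360,260),interpolation=2);x=cv2.resize(t["img"][180:245,190:280],(360,260),interpolation=2)
cv2.imwrite("pics/s5.png",np.hstack([x,y])[:,:,::-1])
E
```

```text
clock: 4.97
tcp_pos: [0.4699, 0.1541, 0.0963]
orientation: [0.001, 0.751, 0.661, 0.002]
wrist_force: [-7.0, -1.5, 22.8]
finger_gap: 0.0436
grip_force: 43.8
clock: 5.38
tcp_pos: [0.4685, 0.1541, 0.0922]
orientation: [-0.0, 0.749, 0.662, -0.0]
wrist_force: [0.3, -0.5, -0.4]
finger_gap: 0.0855
grip_force: 0.0
clock: 5.8
tcp_pos: [0.4696, 0.1543, 0.2409]
orientation: [0.001, 0.749, 0.662, 0.002]
wrist_force: [1.5, -0.2, 0.1]
finger_gap: 0.0852
grip_force: 0.0
clock: 6.22
tcp_pos: [0.4818, 0.265, 0.2565]
orientation: [-0.0, 0.748, 0.664, -0.001]
wrist_force: [-0.3, 0.3, 0.1]
finger_gap: 0.0851
grip_force: 0.0
```

View pics/w5.png

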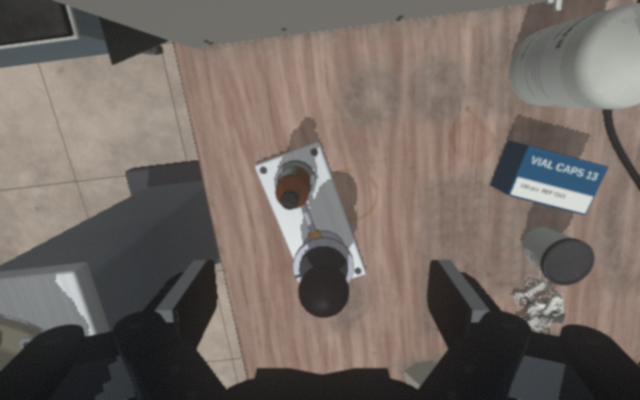

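View pics/s5.png

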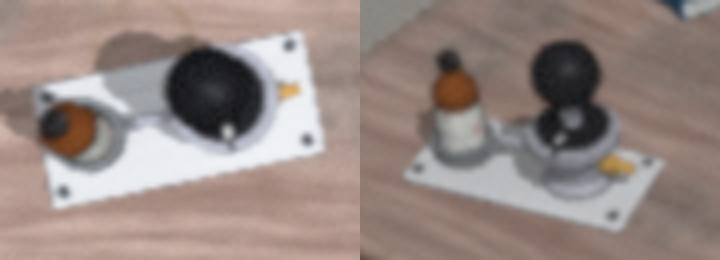

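In the top crop the white line end is at (228,131) and the black mark at (235,148), so they are nearly in line. I'll work out the remaining angle.

```bash
python3 - <<'E'
from h import *
t=env.read_camera("top")
c=t["img"][180:245,190:280];g=cv2.resize(c,None,fx=8,fy=8,interpolation=cv2.INTER_CUBIC)
for z in (.058,.0605):
    for cen in ([.469,.153],[.470,.152],[.468,.1535]):
        L=plane(t,190+(228)/4-.4,180+131/4-.4,z)[:2]-cen;K=plane(t,190+235/4-.4,180+148/4-.4,z)[:2]-cen
        a=lambda v:np.degrees(np.arctan2(v[1],v[0]))
        print(z,cen,np.hypot(*L),np.hypot(*K),a(L)-a(K))
cv2.imwrite("pics/t6.png",g[200:500,200:660,::-1])
E
```

```text
0.058 [0.469, 0.153] 0.019551280516602067 0.030653826348597195 -4.519864354449425
0.058 [0.47, 0.152] 0.020357805488935062 0.03135467271212968 -5.586328206654514
0.058 [0.468, 0.1535] 0.01868899738841786 0.029845876594252703 -3.8505238057027498
0.0605 [0.469, 0.153] 0.019860482060047976 0.030964011390019912 -4.052004151860984
0.0605 [0.47, 0.152] 0.020643388227194293 0.031650014724963475 -5.121504955257535
0.0605 [0.468, 0.1535] 0.019012818651352566 0.030165399864587328 -3.3692679656788016
```

View pics/t6.png

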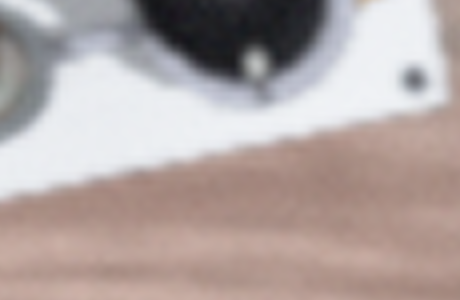

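The line end meets the black mark at crop pixel (258,70)/(263,92), within about 4° and on the shut side. The valve is at its stop and the gripper is clear of everything.

```bash
python3 -c "
from workcell import env
print(env.hand_in())"
```

```text
the job is handed in; nothing more can be done
None
```

I shut the dropper-bottle valve to its stop, with the white line within about 4° of the black mark by camera, and let go; the gripper never went near the vial valve, and the job is handed in (no verdict was shown).

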